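Zero-check a bridge height gauge, uncover the tube chamber and gauge the holder's height

ROBOT

A 6-joint arm with a two-finger parallel gripper is mounted at the origin on the work surface. World frame = base frame: x ahead of the robot, y to its left, z up, the work surface at z = 0. Lengths are in mm, angles in rad, forces in N, time in s.
With the tool pointing down it reaches from about 275 to 750 mm from the base axis. Payload 10.2 kg.
Tool frame: the origin (TCP) lies midway between the tips of the shut fingers; the grasp point (between the pads) lies 19 mm behind it; z points along the fingers, y is the line along which they close (so a half turn about z gives the same grasp; the last joint's range is limited). The gripper opens to 85 mm and grips with 20 to 120 N. Pads are 22 mm wide; open, the fingers measure 114 mm over their backs; the gripper's body (76 mm by 85 mm) begins 54 mm behind the grasp point. The pads swing forward as they close: fully open they stand 13 mm farther back than shut.
Start: joints at [-1.329, 0.313, 1.498, -0, 1.331, -0.223], TCP at [235.317, -469.316, 231.294] pointing down, gripper open.
Joint ranges: [-2.94, 2.94], [-0.97, 2.17], [0.19, 2.56], [-1.23, 4.37], [0.02, 3.11], [-2.88, 2.88]. Speed limits (rad/s): [2.39, 2.39, 3.01, 3.14, 3.14, 3.14].

INTERFACE

Orientations are given as a unit quaternion [w, x, y, z].
In Python, from rig import ctrl gives the robot as it stands.
- The arm moves only by the tool send_rows, never from a script. Its argument "targets" is a list of rows, each a list of 7 numbers: the closure, from -1 (fully open) to 1 (shut), so that 0 is half open, then the shift along the tool's x, y, z in m, then the turn, a rotation vector about the tool's x, y, z in rad. In form: [[claw, dx, dy, dz, ax, ay, az], ...]. A call has exactly 10 rows; each row shifts and turns the commanded pose from where the row before left it, along the tool's axes as they then stand; what a row does not reach is not made up. A row lasts 1/8 s, in which the tool goes at most 62.5 mm and 10.7 degrees, less where a joint would pass 70% of its speed; a pose out of reach is approached as far as the arm can. A call with a gripper value outside its range is refused whole. The fingers move at their own pace and stop on an object; "squeeze" is the grip in N (left out, the last holds). Time passes only in rows, so rows that do not move let the fingers close, or fill a call up. It gives the time, the measured TCP pose, the force, the opening and the grip force at its end, in the units of the state.
- ctrl.sense(): the state, without advancing time (a new reading comes with each control period).
- ctrl.capture(name): name is "scene" or "top" or "wrist"; returns a dict with "img" (480x640x3 uint8, red, green, blue), "camera_matrix" (3x3 intrinsics, pixels), "R" (3x3) and "t" (3): a world point X has camera coordinates R X + t. Camera axes: x right, y down, z forward; pixel columns grow to the right and rows downward; lengths in mm; the calibration is good to about 2 mm. A picture is of the moment at which its call begins. There is no depth.
- ctrl.finish_job(): hands the job in; it is judged then, once.
Trained networks look in a picture, given as the dict that the camera call returned (one of the last four; its "shot" number tells which), for a name from the list of things; names that differ only in an ending like _2 or _b are one class to them, and where a whole thing is asked for, a point or a joint stands for the part that bears it (a point fixed in the world has none). Each returns a list of dicts, best first, with "score" (0 to 1); they miss things now and then, are a little off and sometimes report something else, mostly with a low value. They report only what shows in the picture. A call takes as long as a camera call. They do not tell look-alikes from the thing itself.
- ctrl.boxes_of(query, picture): "extent" ([left, top, width, height] in pixels, round what is visible of it).
- ctrl.landmark_of(query, picture): "point" ([column, row] in pixels: a listed point, or the origin of a listed thing).
The state is a dict: "time_s": time; "joints": joint angles; "dq": joint speeds; "tau": joint torques, N m; "eef_pos": TCP position; "ee_rot": TCP orientation; "force": force on the tool from outside, world axes, zero at the start; "wrist_torque": the same for the moment, N m; "grip_width": opening from 0.0 (shut) to 1.0 (fully open); "grip_force": force on a finger pad.
Only numpy, scipy, OpenCV 4.12 (cv2) and the standard library are available. Lean on these libraries where they do the work, as an engineer would, in place of code of your own. Each camera call takes 0.05 s, during which the arm holds its last target. There are 200 camera calls.

TASK

Stand the yellow-and-blue height gauge gently upright on its two feet on the black reference plate, let go so that its sprung foot shows zero, and only then take the lid off the white tub and lay it flat on the bench, right way up and clear of the tub. Then take the gauge again and set it down gently, upright across the middle of the tub's rim, so that its sprung foot rests on the grey hub of the tube holder inside; leave it standing there, the lid where you laid it and the other things on the bench undisturbed.

Things in the scene. Friction and masses are not known exactly. Their poses are not given: they have to be found in the camera images.
- gauge: bridge height gauge, 158 x 36 x 142 mm, 0.4 kg, lying on its side at the start. x runs up its stem (straight up when it stands), y along its beam, z through its 36 mm thickness (z 0 to 36 mm; white dial on the +z face, up while it lies). Origin: on the face it lies on, midway between its feet, in the plane of their soles
- gauge_base (a point): on the gauge, same axes: midway between the soles, on the stem's axis (gauge x 0, y 0, z 18 mm). Two steel legs with rubber soles: x 0 to 40 mm, y 53 to 79 mm to either side. Blue beam on them: x 40 to 64, y -79 to 79 mm
- gauge_stem (a point): on the gauge, same axes: on the axis of the yellow stem, by which it is held, 115 mm up from the soles. The stem: x 64 to 142 mm, 30 mm wide (y), 36 mm thick (z)
- foot (a joint): the gauge's sprung foot on the stem's axis between the legs: 0 = fully out (tip 20 mm beyond the soles), grows as it is pushed in, to 0.040 m. 0.020 = level with the soles: zero, as on a flat plate; smaller on a part lower than what the soles stand on. The spring pushes with about 1 N
- foot_tip (a point): centre of the contact face of the sprung foot, a brass disc of 22 mm diameter on a 10 mm rod
- plate: black flat reference plate, 180 x 180 x 15 mm, fixed on the bench; origin at the centre of its underside
- plate_top (a point): centre of the reference plate's top face, 15 mm above the bench
- tub: white round tub with a blue band and a flat aluminium rim, fixed, 60 mm high; origin at the centre of its underside. The rim is a flat ring of 168 mm outer and 108 mm inner diameter, its top 60 mm above the bench. At yaw 0 the lid's tab points to -x of the tub
- tub_rim (a point): centre of the tub's mouth, in the plane of the rim's top
- holder_top (a point): centre of the top of the grey hub (48 mm diameter, flat) of the white tube holder fixed in the tub, 4 to 16 mm below the rim; lower, 92 mm round, with coloured tube caps about the hub
- lid: loose round lid, 0.16 kg, lying on the tub's rim: blue frame with clear window, 168 mm diameter, 6 mm thick (z 5 to 11 mm); below it a locating ring, 100 mm diameter, 5 mm deep, sits in the tub's mouth. Origin: centre of that ring's underside (55 mm up when on the tub, 0 when laid on the bench); z up when right way up
- lid_tab (a point): on the orange grip tab that sticks out of the lid's edge to its -x: this point is 103 mm out from the lid's axis, at mid thickness. The tab: x -118 to -84 mm, 28 mm wide (y), z 5 to 19 mm of the lid
- bottle: bystander: white bottle, 64 mm diameter, 150 mm high; origin under its centre
- jar: bystander: amber jar, 56 mm diameter, 75 mm high; origin under its centre
- beaker: bystander: glass beaker, 70 mm diameter, 90 mm high; origin under its centre
- tipbox: bystander: green box, 85 x 120 x 55 mm; origin under its centre
- driver: bystander: screwdriver, 180 mm long, lying along its x
- spare: bystander: spare white tube holder, 92 mm diameter, 34 mm high; origin under its centre
Not all that is in view belongs to the job. What is shaped like the gauge but green is not meant. Several things have the shape of the lid; the one meant has the colours described above.

How it is judged (in metres and radians):
On the way, in this order (a step that is already met when the one before it is completed fails the run):
1. the gauge stands upright on both feet on the black plate, let go, its sprung foot showing zero (level with the soles within 2 mm), the lid still on the tub (angle between gauge's own x axis and vertical below 0.05 rad and z of gauge_base in the frame of plate_top between -0.003 and 0.003 m and horizontal distance between gauge_base and plate_top below 0.06 m and value of joint foot between 0.018 and 0.022 m and linear speed of gauge below 0.02 m/s and contact force between the fingers and gauge below 0.1 N and distance between tub_rim and lid below 0.02 m), for 0.2 s.
2. the lid lies flat on the bench, right way up, clear of the tub and let go (height (world z) of lid between -0.004 and 0.008 m and angle between lid's own z axis and vertical below 0.07 rad and horizontal distance between lid and tub_rim above 0.16 m and contact force between the fingers and lid below 0.1 N and linear speed of lid below 0.02 m/s), for 0.2 s.
At the end, for the whole second after the job is handed in: The gauge stands released at rest on the tub's rim, upright (0.05 rad), soles within 3 mm of the rim's plane, axis within 14 mm of the tub's centre, sprung foot pressing on the hub. The lid lies at rest flat on the bench (8 mm, 0.07 rad), right way up, its centre 160 mm or more from the tub's (angle between gauge's own x axis and vertical below 0.05 rad and z of gauge_base in the frame of tub_rim between -0.003 and 0.003 m and horizontal distance between gauge_base and tub_rim below 0.014 m and z of foot_tip in the frame of holder_top between -0.003 and 0.002 m and horizontal distance between foot_tip and holder_top below 0.014 m and contact force between foot and holder above 0.2 N and linear speed of each of gauge, lid below 0.02 m/s and height (world z) of lid between -0.004 and 0.008 m and angle between lid's own z axis and vertical below 0.07 rad and horizontal distance between lid and tub_rim above 0.16 m); the robot touches nothing.
It fails at once if another thing on the bench is pushed more than 40 mm or knocked over (distance of any of bottle, jar, beaker, tipbox, driver, spare from where it was at the start of the episode above 0.04 m or angle between any of bottle, jar, beaker, spare's own z axis and vertical above 0.5 rad).
It fails at once if the gauge is dropped from more than a few millimetres or knocked over (moving faster than 0.4 m/s while not held) (contact force between the fingers and gauge below 0.1 N and linear speed of gauge above 0.4 m/s).
It also fails if it takes over 69 s, if anything falls off the work surface, if the arm or the gripper's body presses on something with over 40 N, if the wrist force passes 120 N, or if a joint passes its speed limit or range.

## Working session

There is one attempt and no reset: what is moved stays moved. The work goes in short steps, Python scripts to look and compute and a tool call to move; the robot and the scene stay as the last step left them, time stands still between calls to the robot, and variables do not carry over. Pictures are saved under pics/ and viewed, at most 13 in all, crops included, and the job is handed in when it is done.

Besides the shell and the picture viewer there is one more tool, called after "Request:" by a JSON object that holds its "fn" and its "kwargs", one argument or row to a line. send_rows: Moves the arm, as the interface text tells. Its arguments: {"type":"object","properties":{"targets":{"type":"array"},"squeeze":{"type":"number"}},"required":["targets"]}

```bash
ls; mkdir -p pics
cat > h.py <<'E'
import numpy as np, cv2
from rig import ctrl
from scipy.spatial.transform import Rotation as Ro
def save(p,n): cv2.imwrite('pics/'+n, p['img'][:,:,::-1])
def back(p,uv,z):
    K=np.array(p['camera_matrix']);R=np.array(p['R']);t=np.array(p['t'])
    d=R.T@np.linalg.inv(K)@np.array([uv[0],uv[1],1.]);c=-R.T@t
    return c+d*(z-c[2])/d[2]
def proj(p,X):
    x=np.array(p['camera_matrix'])@(np.array(p['R'])@np.array(X,float)+np.array(p['t']));return x[:2]/x[2]
E
python3 - <<'E'
from h import *
s=ctrl.sense();print({k:np.round(v,3) for k,v in s.items()})
a=ctrl.capture("top");save(a,'top.png');b=ctrl.capture("scene");save(b,'scene.png')
for p in(a,b): print('cam',np.round(-np.array(p['R']).T@p['t']))
for q,z in [('gauge',0),('gauge_base',18),('gauge_stem',18),('foot_tip',18),('plate_top',15),('tub_rim',66),('lid',66),('lid_tab',67),('bottle',0),('jar',0),('beaker',0),('tipbox',0),('driver',0),('spare',0)]:
  for n,p in(('top',a),('sc',b)):
    print(q,n,[(round(d['score'],2),np.round(d['point']).astype(int).tolist(),np.round(back(p,d['point'],z)).astype(int).tolist()) for d in ctrl.landmark_of(q,p)[:4]])
E
```

```text
pics
{'time_s': np.float64(0.0), 'joints': array([-1.329,  0.313,  1.498, -0.   ,  1.331, -0.223]), 'dq': array([-0.002, -0.001, -0.001,  0.   ,  0.001,  0.001]), 'tau': array([ 0.0000e+00, -4.1227e+01, -2.5974e+01, -0.0000e+00,  4.0000e-03,
        0.0000e+00]), 'eef_pos': array([ 235.26 , -469.042,  230.738]), 'ee_rot': array([-0.001,  0.973,  0.23 , -0.   ]), 'force': array([ 0.527, -0.219, -0.348]), 'wrist_torque': array([-0.008, -0.021,  0.067]), 'grip_force': np.float64(0.0), 'grip_width': np.float64(0.998)}
cam [ 236.   26. 1500.]
cam [1357.   73.  804.]
gauge top [(0.59, [363, 225], [561, -70, 0])]
gauge sc [(0.93, [219, 183], [250, -244, 0]), (0.85, [272, 268], [562, -74, 0])]
gauge_base top [(0.88, [434, 350], [247, -241, 18]), (0.56, [363, 225], [557, -68, 18])]
gauge_base sc [(0.95, [217, 175], [240, -248, 18]), (0.64, [270, 262], [562, -76, 18])]
gauge_stem top [(0.8, [466, 319], [325, -321, 18]), (0.61, [314, 223], [559, 55, 18])]
gauge_stem sc [(0.84, [322, 262], [560, 36, 18]), (0.68, [178, 197], [332, -330, 18]), (0.3, [264, 260], [555, -91, 18])]
foot_tip top [(0.57
[... 892 characters left out ...]
 top [(0.89, [281, 151], [758, 146, 0])]
jar sc [(0.9, [374, 343], [758, 137, 0]), (0.19, [321, 262], [542, 33, 0])]
beaker top [(0.89, [380, 148], [767, -113, 0]), (0.32, [176, 183], [667, 418, 0])]
beaker sc [(0.75, [240, 346], [766, -114, 0]), (0.46, [425, 257], [526, 260, 0])]
tipbox top [(0.62, [493, 185], [671, -408, 0])]
tipbox sc [(0.73, [101, 305], [668, -412, 0]), (0.59, [173, 207], [348, -342, 0])]
driver top [(0.72, [330, 275], [429, 13, 0])]
driver sc [(0.66, [313, 230], [435, 9, 0]), (0.53, [516, 310], [676, 422, 0]), (0.27, [100, 304], [666, -416, 0])]
spare top [(0.69, [146, 282], [405, 477, 0])]
spare sc [(0.82, [513, 223], [410, 479, 0]), (0.56, [259, 261], [540, -105, 0])]
```

View pics/top.png

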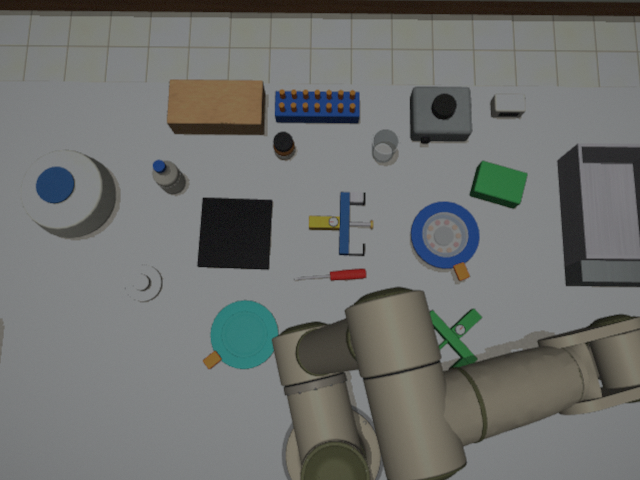

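View pics/scene.png

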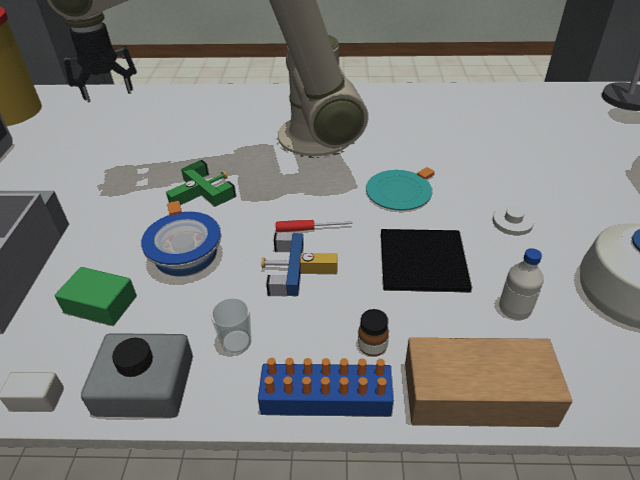

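Yellow/blue gauge is at top (340,223), scene (300,263). Its look-alike is the green one at top (455,335). The lid is the blue ring on the tub at top (445,235), tab at (461,272). Its look-alike is the teal disc at (245,334); the white dome at (68,193) and spare at (143,283) are neither. Next I refine by colour and check a close crop.

Run:
```python
from h import *
a=ctrl.capture("top");im=a['img'];hsv=cv2.cvtColor(im,cv2.COLOR_RGB2HSV)
def m(lo,hi,box):
    k=cv2.inRange(hsv,np.array(lo),np.array(hi));w=np.zeros_like(k);x,y,X,Y=box;w[y:Y,x:X]=k[y:Y,x:X];return w
def rect(k,z,n):
    pts=cv2.findNonZero(k).reshape(-1,2)
    P=np.array([back(a,p,z)[:2] for p in pts],np.float32);r=cv2.minAreaRect(P);print(n,len(pts),np.round(r[0],1),np.round(r[1],1),round(r[2],1),P.mean(0).round(1))
rect(m([20,120,80],[32,255,255],(300,205,342,240)),36,'stem')
rect(m([100,120,60],[120,255,255],(335,180,355,265)),36,'beam')
rect(m([0,0,0],[180,255,60],(195,190,280,275)),15,'plate')
k=m([100,120,60],[120,255,255],(400,190,490,280));c=max(cv2.findContours(k,0,1)[0],key=cv2.contourArea).reshape(-1,2)
P=np.array([back(a,p,66)[:2] for p in c],np.float32);print('lid',cv2.fitEllipse(P),cv2.minEnclosingCircle(P))
rect(m([8,150,100],[16,255,255],(445,255,480,290)),74,'tab')
cv2.imwrite('pics/c1.png',cv2.resize(im[170:300,290:500],None,fx=3.6,fy=3.6,interpolation=2)[:,:,::-1])
```

```text
stem 269 [560.5  30.3] [28.3 75.5] 0.7 [559.5  38.2]
beam 531 [558.1 -20.2] [ 22.9 154.6] 89.3 [557.7 -20. ]
plate 4866 [533.1 256.2] [179.1 179.3] 88.7 [532.1 256.3]
lid ((526.1190185546875, -264.78570556640625), (160.88125610351562, 164.43527221679688), 27.150615692138672) ((525.816162109375, -264.87615966796875), 83.06873321533203)
tab 36 [ 434.6 -300.6] [37.  24.9] 21.6 [ 432.4 -298.7]
```

View pics/c1.png

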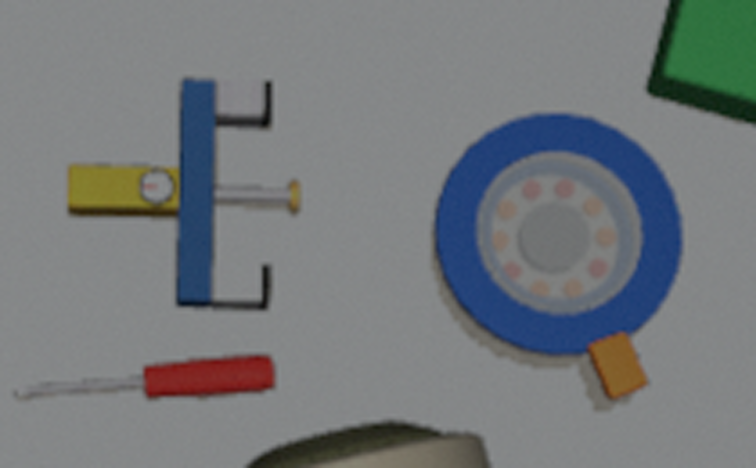

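```bash
cat >> h.py <<'E'
def R_of(tz,ty):
    tz=np.array(tz,float);tz/=np.linalg.norm(tz);ty=np.array(ty,float);ty-=tz*(ty@tz);ty/=np.linalg.norm(ty)
    return Ro.from_matrix(np.c_[np.cross(ty,tz),ty,tz])
def cur():
    s=ctrl.sense();q=s['ee_rot'];return np.array(s['eef_pos'],float),Ro.from_quat([q[1],q[2],q[3],q[0]])
def plan(pos,R,n,start=None):
    p,R0=start or cur();w=(R0.inv()*R).as_rotvec()/n;r=Ro.from_rotvec(w)
    A=np.zeros((3,3));Q=R0
    for k in range(n): A+=Q.as_matrix();Q=Q*r
    d=np.linalg.solve(A,np.array(pos,float)-p)/1000
    print(n,'rows:',np.round(d,4).tolist(),np.round(w,4).tolist(),'| step mm %.0f deg %.1f'%(np.linalg.norm(d)*1000,np.degrees(np.linalg.norm(w))))
    return np.array(pos,float),R
def st():
    s=ctrl.sense();print('t',round(float(s['time_s']),2),'pos',np.round(s['eef_pos'],1),'tz',np.round(cur()[1].as_matrix()[:,2],3),'ty',np.round(cur()[1].as_matrix()[:,1],3),'F',np.round(s['force'],1),'gw',round(float(s['grip_width']),3),'gf',round(float(s['grip_force']),1),'j',np.round(s['joints'],2))
E
python3 - <<'E'
from h import *
a=plan([480,-150,230],R_of([0,0,-1],[1,0,0]),10)
b=plan([560,90,100],R_of([0,-1,-1],[1,0,0]),10,a)
c=plan([560,31.6,12.5],R_of([0,-1,-1],[1,0,0]),5,b)
E
```

```text
10 rows: [0.0423, 0.0019, 0.0001] [-0.0, -0.0, -0.1106] | step mm 42 deg 6.3
10 rows: [0.0277, 0.008, 0.004] [0.0, -0.0785, 0.0] | step mm 29 deg 4.5
5 rows: [0.0041, 0.0, 0.0206] [0.0, 0.0, 0.0] | step mm 21 deg 0.0
```

Request:
{"fn": "send_rows", "kwargs": {
  "targets": [
    [-1, 0.0423, 0.0019, 0.0001, 0, 0, -0.1106],
    [-1, 0.0423, 0.0019, 0.0001, 0, 0, -0.1106],
    [-1, 0.0423, 0.0019, 0.0001, 0, 0, -0.1106],
    [-1, 0.0423, 0.0019, 0.0001, 0, 0, -0.1106],
    [-1, 0.0423, 0.0019, 0.0001, 0, 0, -0.1106],
    [-1, 0.0423, 0.0019, 0.0001, 0, 0, -0.1106],
    [-1, 0.0423, 0.0019, 0.0001, 0, 0, -0.1106],
    [-1, 0.0423, 0.0019, 0.0001, 0, 0, -0.1106],
    [-1, 0.0423, 0.0019, 0.0001, 0, 0, -0.1106],
    [-1, 0.0423, 0.0019, 0.0001, 0, 0, -0.1106]
  ],
  "squeeze": 60
}}

```text
time_s: 2.8
eef_pos: [480.2, -148.4, 230.3]
ee_rot: [0.0, 0.706, 0.708, 0.0]
force: [0.6, -0.2, 0.2]
grip_width: 1.0
grip_force: 0.0
```

Request:
{"fn": "send_rows", "kwargs": {
  "targets": [
    [-1, 0.0277, 0.008, 0.004, 0, -0.0785, 0],
    [-1, 0.0277, 0.008, 0.004, 0, -0.0785, 0],
    [-1, 0.0277, 0.008, 0.004, 0, -0.0785, 0],
    [-1, 0.0277, 0.008, 0.004, 0, -0.0785, 0],
    [-1, 0.0277, 0.008, 0.004, 0, -0.0785, 0],
    [-1, 0.0277, 0.008, 0.004, 0, -0.0785, 0],
    [-1, 0.0277, 0.008, 0.004, 0, -0.0785, 0],
    [-1, 0.0277, 0.008, 0.004, 0, -0.0785, 0],
    [-1, 0.0277, 0.008, 0.004, 0, -0.0785, 0],
    [-1, 0.0277, 0.008, 0.004, 0, -0.0785, 0]
  ]
}}

```text
time_s: 4.05
eef_pos: [560.3, 91.0, 99.9]
ee_rot: [0.272, 0.653, 0.653, -0.271]
force: [0.4, -0.2, 0.2]
grip_width: 1.0
grip_force: 0.0
```

Run:
```python
from h import *
st()
w=ctrl.capture("wrist");save(w,'w1.png')
for q,z in [('gauge_base',18),('gauge_stem',18)]:
    print(q,[(round(d['score'],2),np.round(d['point']).tolist(),np.round(back(w,d['point'],z),1).tolist()) for d in ctrl.landmark_of(q,w)[:3]])
plan([560,31.6,12.5],R_of([0,-1,-1],[1,0,0]),6)
```

```text
t 4.05 pos [560.3  91.   99.9] tz [ 0.001 -0.708 -0.706] ty [1.    0.    0.001] F [ 0.4 -0.2  0.2] gw 1.0 gf 0.0 j [ 0.26  0.74  1.39 -0.78  1.35  0.58]
gauge_base [(0.96, [321.0, 270.0], [560.0, -73.2, 18.0]), (0.78, [77.0, 318.0], [242.1, -240.9, 18.0])]
gauge_stem [(0.95, [320.0, 205.0], [559.8, 38.3, 18.0]), (0.6, [163.0, 332.0], [324.3, -320.8, 18.0])]
6 rows: [0.0032, 0.0001, 0.0171] [-0.0001, -0.0, 0.0006] | step mm 17 deg 0.0
```

View pics/w1.png

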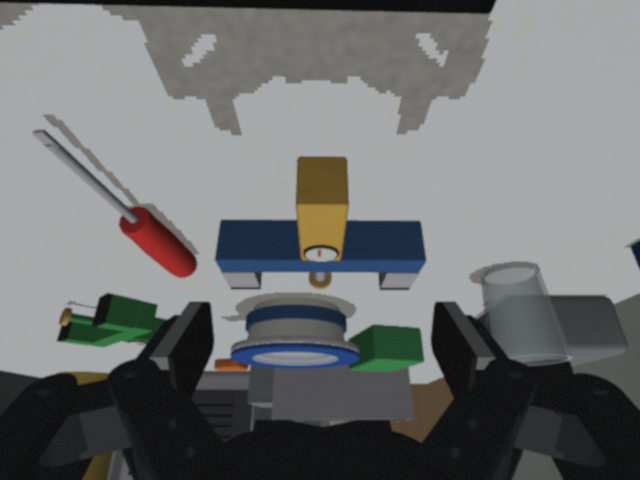

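The yellow/blue gauge sits centred between the fingers, stem at (322,200), beam at (320,245). I go in.

Request:
{"fn": "send_rows", "kwargs": {
  "targets": [
    [-1, 0.0032, 0, 0.0171, 0, 0, 0],
    [-1, 0.0032, 0, 0.0171, 0, 0, 0],
    [-1, 0.0032, 0, 0.0171, 0, 0, 0],
    [-1, 0.0032, 0, 0.0171, 0, 0, 0],
    [-1, 0.0032, 0, 0.0171, 0, 0, 0],
    [-1, 0.0032, 0, 0.0171, 0, 0, 0],
    [0.6, 0, 0, 0, 0, 0, 0],
    [1, 0, 0, 0, 0, 0, 0],
    [1, 0, 0, 0, 0, 0, 0],
    [1, 0, 0, 0, 0, 0, 0]
  ]
}}

```text
time_s: 5.45
eef_pos: [560.1, 31.5, 14.8]
ee_rot: [0.271, 0.653, 0.653, -0.27]
force: [-0.8, 1.9, 3.3]
grip_width: 0.344
grip_force: 59.8
```

Run:
```python
from h import *
st()
p,R=cur()
# gauge frame guess: base at (560,-72.5,18), x=+y world
gx=np.array([0,1,0.]);gb=np.array([560,-72.5,18]);print('tcp in gauge',p-gb)
a=plan(p+[0,0,140],R,4)
a=plan([535,190,235],R_of([0,1,-1],[1,0,0]),10,a)
```

```text
t 5.45 pos [560.1  31.5  14.8] tz [ 0.001 -0.707 -0.707] ty [1.    0.    0.001] F [-0.8  1.9  3.3] gw 0.344 gf 59.8 j [ 0.17  0.83  1.49 -0.87  1.16  0.67]
tcp in gauge [  0.10540104 103.98956962  -3.17721229]
4 rows: [-0.0247, 0.0, -0.0248] [0.0, 0.0, 0.0] | step mm 35 deg 0.0
10 rows: [0.0168, -0.0025, -0.0102] [0.0001, 0.1571, 0.0] | step mm 20 deg 9.0
```

Request:
{"fn": "send_rows", "kwargs": {
  "targets": [
    [1, -0.0247, 0, -0.0248, 0, 0, 0],
    [1, -0.0247, 0, -0.0248, 0, 0, 0],
    [1, -0.0247, 0, -0.0248, 0, 0, 0],
    [1, -0.0247, 0, -0.0248, 0, 0, 0],
    [1, 0.0168, -0.0025, -0.0102, 0, 0.1571, 0],
    [1, 0.0168, -0.0025, -0.0102, 0, 0.1571, 0],
    [1, 0.0168, -0.0025, -0.0102, 0, 0.1571, 0],
    [1, 0.0168, -0.0025, -0.0102, 0, 0.1571, 0],
    [1, 0.0168, -0.0025, -0.0102, 0, 0.1571, 0],
    [1, 0.0168, -0.0025, -0.0102, 0, 0.1571, 0]
  ]
}}

```text
time_s: 6.7
eef_pos: [544.5, 144.6, 171.7]
ee_rot: [-0.058, 0.705, 0.705, 0.057]
force: [-0.4, -0.3, -4.0]
grip_width: 0.346
grip_force: 60.1
```

Request:
{"fn": "send_rows", "kwargs": {
  "targets": [
    [1, 0.0168, -0.0025, -0.0102, 0, 0.1571, 0],
    [1, 0.0168, -0.0025, -0.0102, 0, 0.1571, 0],
    [1, 0.0168, -0.0025, -0.0102, 0, 0.1571, 0],
    [1, 0.0168, -0.0025, -0.0102, 0, 0.1571, 0],
    [1, 0, 0, 0, 0, 0, 0],
    [1, 0, 0, 0, 0, 0, 0],
    [1, 0, 0, 0, 0, 0, 0],
    [1, 0, 0, 0, 0, 0, 0],
    [1, 0, 0, 0, 0, 0, 0],
    [1, 0, 0, 0, 0, 0, 0]
  ]
}}

```text
time_s: 7.95
eef_pos: [534.8, 189.5, 234.0]
ee_rot: [-0.271, 0.653, 0.653, 0.271]
force: [-0.3, -0.1, -3.2]
grip_width: 0.343
grip_force: 60.3
```

Run:
```python
from h import *
st()
b=ctrl.capture("scene");cv2.imwrite('pics/s2.png',cv2.resize(b['img'][60:340,230:530],None,fx=2,fy=2)[:,:,::-1])
R=R_of([0,1,-1],[1,0,0])
a=plan([535,259,145],R,8); plan([535,259,119.5],R,8,a)
```

```text
t 7.95 pos [534.8 189.5 234. ] tz [-0.     0.707 -0.707] ty [ 1.  0. -0.] F [-0.3 -0.1 -3.2] gw 0.343 gf 60.3 j [-0.2   0.4   1.57  0.78  1.43 -0.42]
8 rows: [-0.0017, 0.0, 0.014] [-0.0, -0.0001, -0.0] | step mm 14 deg 0.0
8 rows: [-0.0023, 0.0, 0.0023] [0.0, 0.0, 0.0] | step mm 3 deg 0.0
```

View pics/s2.png

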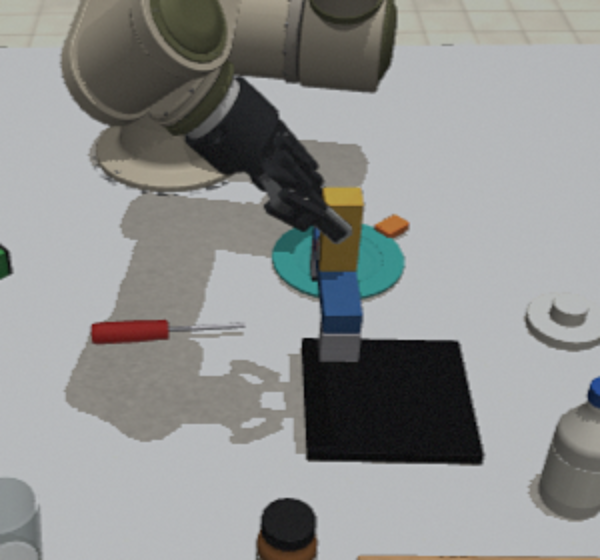

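The gauge hangs upright in the gripper, stem at crop (342,230), with the plate below it at (390,400). I lower it now.

Request:
{"fn": "send_rows", "kwargs": {
  "targets": [
    [1, -0.0017, 0, 0.014, 0, 0, 0],
    [1, -0.0017, 0, 0.014, 0, 0, 0],
    [1, -0.0017, 0, 0.014, 0, 0, 0],
    [1, -0.0017, 0, 0.014, 0, 0, 0],
    [1, -0.0017, 0, 0.014, 0, 0, 0],
    [1, -0.0017, 0, 0.014, 0, 0, 0],
    [1, -0.0017, 0, 0.014, 0, 0, 0],
    [1, -0.0017, 0, 0.014, 0, 0, 0],
    [1, 0, 0, 0, 0, 0, 0],
    [1, 0, 0, 0, 0, 0, 0]
  ]
}}

```text
time_s: 9.25
eef_pos: [535.1, 259.0, 145.5]
ee_rot: [-0.271, 0.653, 0.653, 0.271]
force: [0.5, -0.3, -2.4]
grip_width: 0.341
grip_force: 60.2
```

Request:
{"fn": "send_rows", "kwargs": {
  "targets": [
    [1, -0.0025, 0, 0.0025, 0, 0, 0],
    [1, -0.0025, 0, 0.0025, 0, 0, 0],
    [1, -0.0025, 0, 0.0025, 0, 0, 0],
    [1, -0.0025, 0, 0.0025, 0, 0, 0],
    [1, -0.0025, 0, 0.0025, 0, 0, 0],
    [1, -0.0014, 0, 0.0014, 0, 0, 0],
    [1, -0.0007, 0, 0.0007, 0, 0, 0],
    [1, -0.0007, 0, 0.0007, 0, 0, 0],
    [1, 0, 0, 0, 0, 0, 0],
    [1, 0, 0, 0, 0, 0, 0]
  ]
}}

```text
time_s: 10.5
eef_pos: [534.8, 259.1, 123.7]
ee_rot: [-0.271, 0.653, 0.653, 0.271]
force: [-0.1, -0.4, -1.4]
grip_width: 0.341
grip_force: 60.5
```

Run:
```python
from h import *
st()
```

```text
t 10.5 pos [534.8 259.1 123.7] tz [-0.     0.708 -0.707] ty [1. 0. 0.] F [-0.1 -0.4 -1.4] gw 0.341 gf 60.5 j [-0.07  0.56  1.65  0.87  1.18 -0.53]
```

Request:
{"fn": "send_rows", "kwargs": {
  "targets": [
    [1, -0.0007, 0, 0.0007, 0, 0, 0],
    [1, -0.0007, 0, 0.0007, 0, 0, 0],
    [1, -0.0007, 0, 0.0007, 0, 0, 0],
    [1, 0, 0, 0, 0, 0, 0],
    [1, 0, 0, 0, 0, 0, 0],
    [1, 0, 0, 0, 0, 0, 0],
    [1, 0, 0, 0, 0, 0, 0],
    [1, 0, 0, 0, 0, 0, 0],
    [1, 0, 0, 0, 0, 0, 0],
    [1, 0, 0, 0, 0, 0, 0]
  ]
}}

```text
time_s: 11.75
eef_pos: [534.7, 259.4, 122.2]
ee_rot: [-0.271, 0.652, 0.653, 0.271]
force: [-7.3, -4.0, 11.9]
grip_width: 0.342
grip_force: 62.0
```

Request:
{"fn": "send_rows", "kwargs": {
  "targets": [
    [1, -0.0007, 0, 0.0007, 0, 0, 0],
    [1, 0, 0, 0, 0, 0, 0],
    [1, 0, 0, 0, 0, 0, 0],
    [1, 0, 0, 0, 0, 0, 0],
    [1, 0, 0, 0, 0, 0, 0],
    [1, 0, 0, 0, 0, 0, 0],
    [1, 0, 0, 0, 0, 0, 0],
    [1, 0, 0, 0, 0, 0, 0],
    [1, 0, 0, 0, 0, 0, 0],
    [1, 0, 0, 0, 0, 0, 0]
  ]
}}

```text
time_s: 13.0
eef_pos: [534.7, 259.4, 122.2]
ee_rot: [-0.272, 0.652, 0.654, 0.272]
force: [-11.4, -8.8, 19.8]
grip_width: 0.343
grip_force: 62.9
```

Request:
{"fn": "send_rows", "kwargs": {
  "targets": [
    [1, 0.0005, 0, -0.0005, 0, 0, 0],
    [0, 0, 0, 0, 0, 0, 0],
    [-0.4, 0, 0, 0, 0, 0, 0],
    [-0.4, 0, 0, 0, 0, 0, 0],
    [-0.6, 0, 0, -0.005, 0, 0, 0],
    [-1, 0, 0, -0.02, 0, 0, 0],
    [-1, 0, 0, -0.03, 0, 0, 0],
    [-1, 0, 0, -0.03, 0, 0, 0],
    [-1, 0, 0, -0.03, 0, 0, 0],
    [-1, 0, 0, 0, 0, 0, 0]
  ]
}}

```text
time_s: 14.25
eef_pos: [535.8, 176.0, 203.5]
ee_rot: [-0.269, 0.654, 0.653, 0.272]
force: [-0.7, 0.4, 0.6]
grip_width: 0.999
grip_force: 0.0
```

Run:
```python
from h import *
st()
w=ctrl.capture("wrist");save(w,'w2.png');b=ctrl.capture("scene");t=ctrl.capture('top')
for q,z in [('gauge_base',15),('gauge_stem',130)]:
  for n,p in(('w',w),('s',b),('t',t)):
    print(q,n,[(round(d['score'],2),np.round(d['point']).tolist(),np.round(back(p,d['point'],z),1).tolist()) for d in ctrl.landmark_of(q,p)[:2]])
cv2.imwrite('pics/s3.png',np.hstack([cv2.resize(b['img'][150:330,320:480],(400,450)),cv2.resize(w['img'],(400,300)).repeat(1,0)[:300].copy() if 0 else cv2.resize(w['img'],(400,450))])[:,:,::-1])
```

```text
t 14.25 pos [535.8 176.  203.5] tz [ 0.004  0.707 -0.707] ty [ 1.    -0.002  0.004] F [-0.7  0.4  0.6] gw 0.999 gf 0.0 j [-0.23  0.44  1.61  0.78  1.39 -0.49]
gauge_base w [(0.87, [320.0, 281.0], [535.8, 255.9, 15.0]), (0.41, [322.0, 222.0], [537.5, 320.5, 15.0])]
gauge_base s [(0.85, [421.0, 255.0], [535.8, 248.6, 15.0]), (0.85, [215.0, 176.0], [239.0, -253.5, 15.0])]
gauge_base t [(0.85, [438.0, 351.0], [245.9, -250.2, 15.0])]
gauge_stem w [(0.55, [321.0, 224.0], [536.2, 255.8, 130.0])]
gauge_stem s [(0.71, [429.0, 214.0], [536.4, 253.2, 130.0]), (0.56, [177.0, 196.0], [474.4, -274.9, 130.0])]
gauge_stem t [(0.94, [468.0, 318.0], [320.5, -299.2, 130.0]), (0.73, [227.0, 223.0], [533.4, 258.8, 130.0])]
```

View pics/s3.png

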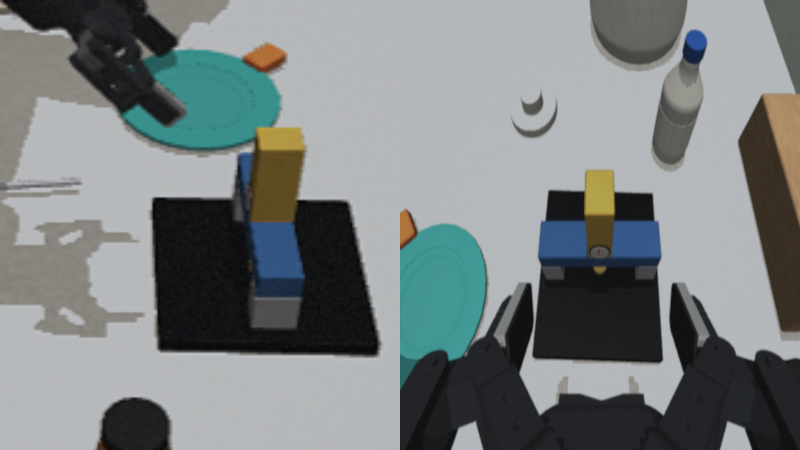

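The gauge stands free and upright on the plate, crop (275,230). Next is the lid.

Run:
```python
from h import *
R=R_of([0,0,-1],[.3665,-.930,0])
a=plan([430,-290,190],R,12)
plan([429,-303,130],R,4,a)
```

```text
12 rows: [-0.0374, 0.0136, -0.0171] [-0.0391, -0.0573, 0.0942] | step mm 43 deg 6.7
4 rows: [-0.0014, 0.0029, 0.015] [0.0, 0.0, 0.0] | step mm 15 deg 0.0
```

Request:
{"fn": "send_rows", "kwargs": {
  "targets": [
    [-1, -0.0374, 0.0136, -0.0171, -0.0391, -0.0573, 0.0942],
    [-1, -0.0374, 0.0136, -0.0171, -0.0391, -0.0573, 0.0942],
    [-1, -0.0374, 0.0136, -0.0171, -0.0391, -0.0573, 0.0942],
    [-1, -0.0374, 0.0136, -0.0171, -0.0391, -0.0573, 0.0942],
    [-1, -0.0374, 0.0136, -0.0171, -0.0391, -0.0573, 0.0942],
    [-1, -0.0374, 0.0136, -0.0171, -0.0391, -0.0573, 0.0942],
    [-1, -0.0374, 0.0136, -0.0171, -0.0391, -0.0573, 0.0942],
    [-1, -0.0374, 0.0136, -0.0171, -0.0391, -0.0573, 0.0942],
    [-1, -0.0374, 0.0136, -0.0171, -0.0391, -0.0573, 0.0942],
    [-1, -0.0374, 0.0136, -0.0171, -0.0391, -0.0573, 0.0942]
  ]
}}

```text
time_s: 15.95
eef_pos: [482.3, -228.1, 163.9]
ee_rot: [-0.048, 0.959, 0.276, 0.048]
force: [0.1, -0.6, -0.1]
grip_width: 1.001
grip_force: 0.0
```

Request:
{"fn": "send_rows", "kwargs": {
  "targets": [
    [-1, -0.0374, 0.0136, -0.0171, -0.0391, -0.0573, 0.0942],
    [-1, -0.0374, 0.0136, -0.0171, -0.0391, -0.0573, 0.0942],
    [-1, -0.0014, 0.0029, 0.015, 0, 0, 0],
    [-1, -0.0014, 0.0029, 0.015, 0, 0, 0],
    [-1, -0.0014, 0.0029, 0.015, 0, 0, 0],
    [-1, -0.0014, 0.0029, 0.015, 0, 0, 0],
    [-1, 0, 0, 0, 0, 0, 0],
    [-1, 0, 0, 0, 0, 0, 0],
    [-1, 0, 0, 0, 0, 0, 0],
    [-1, 0, 0, 0, 0, 0, 0]
  ]
}}

```text
time_s: 17.2
eef_pos: [429.1, -303.2, 130.1]
ee_rot: [0.0, 0.982, 0.186, 0.001]
force: [-0.2, 0.4, -0.8]
grip_width: 1.003
grip_force: 0.0
```

Run:
```python
from h import *
st()
w=ctrl.capture("wrist");save(w,'w3.png');t=ctrl.capture('top')
for q,z in [('lid_tab',67),('lid',55)]:
  for n,p in(('w',w),('t',t)):
    print(q,n,[(round(d['score'],2),np.round(d['point']).tolist(),np.round(back(p,d['point'],z),1).tolist()) for d in ctrl.landmark_of(q,p)[:3]])
hsv=cv2.cvtColor(w['img'],cv2.COLOR_RGB2HSV);k=cv2.inRange(hsv,np.array([5,150,100]),np.array([17,255,255]))
n,l,s,c=cv2.connectedComponentsWithStats(k)
for i in range(1,n):
    if s[i,4]>300:
        P=np.array([back(w,p,74)[:2] for p in np.argwhere(l==i)[:,::-1]],np.float32);r=cv2.minAreaRect(P);print(c[i],s[i,4],r)
```

```text
t 17.2 pos [ 429.1 -303.2  130.1] tz [ 0.001 -0.    -1.   ] ty [ 0.366 -0.93   0.001] F [-0.2  0.4 -0.8] gw 1.003 gf 0.0 j [-0.84  0.42  1.63  0.    1.09  0.36]
lid_tab w [(0.87, [325.0, 254.0], [429.8, -305.3, 67.0])]
lid_tab t [(0.68, [213.0, 362.0], [212.6, 286.3, 67.0])]
lid w [(0.94, [326.0, 63.0], [526.1, -267.3, 55.0])]
lid t [(0.7, [233.0, 231.0], [529.4, 255.5, 55.0]), (0.65, [446.0, 235.0], [525.2, -269.9, 55.0]), (0.63, [244.0, 331.0], [284.8, 217.1, 55.0])]
[326.95306122 247.28129252] 2940 ((435.7001037597656, -303.977783203125), (38.059329986572266, 25.85590362548828), 20.686450958251953)
```

View pics/w3.png

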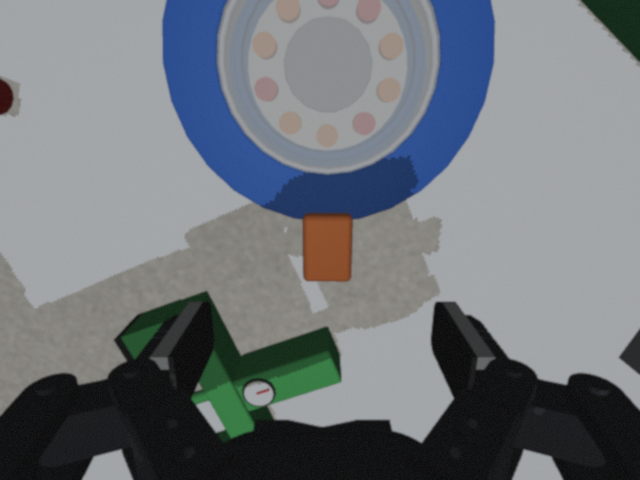

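Request:
{"fn": "send_rows", "kwargs": {
  "targets": [
    [-0.6, 0.0005, 0.0015, 0.02, 0, 0, 0],
    [-0.4, 0, 0, 0.02, 0, 0, 0],
    [-0.4, 0, 0, 0.02, 0, 0, 0],
    [-0.4, 0, 0, 0.0125, 0, 0, 0],
    [-0.4, 0, 0, 0, 0, 0, 0],
    [0.3, 0, 0, 0, 0, 0, 0],
    [1, 0, 0, 0, 0, 0, 0],
    [1, 0, 0, 0, 0, 0, 0],
    [1, 0, 0, 0, 0, 0, 0],
    [1, 0, 0, 0, 0, 0, 0]
  ],
  "squeeze": 90
}}

```text
time_s: 18.75
eef_pos: [430.4, -304.8, 58.4]
ee_rot: [0.001, 0.982, 0.186, 0.001]
force: [-1.0, 0.4, 5.6]
grip_width: 0.304
grip_force: 88.3
```

Request:
{"fn": "send_rows", "kwargs": {
  "targets": [
    [1, 0, 0, -0.005, 0, 0, 0],
    [1, 0, 0, -0.01, 0, 0, 0],
    [1, 0, 0, -0.02, 0, 0, 0],
    [1, 0, 0, -0.02, 0, 0, 0],
    [1, 0, 0, -0.005, 0, 0, 0],
    [1, 0, 0, 0, 0, 0, 0],
    [1, 0, 0, 0, 0, 0, 0],
    [1, 0, 0, 0, 0, 0, 0],
    [1, 0, 0, 0, 0, 0, 0],
    [1, 0, 0, 0, 0, 0, 0]
  ]
}}

```text
time_s: 20.0
eef_pos: [429.9, -304.3, 117.1]
ee_rot: [-0.0, 0.982, 0.186, 0.0]
force: [-0.2, -0.6, -1.5]
grip_width: 0.3
grip_force: 88.6
```

Run:
```python
from h import *
st()
b=ctrl.capture("scene");w=ctrl.capture('wrist')
cv2.imwrite('pics/s4.png',np.hstack([cv2.resize(b['img'][80:330,50:350],(480,400)),cv2.resize(w['img'],(320,400))])[:,:,::-1])
p,_=cur();R=R_of([0,0,-1],[.3665,-.930,0])
a=plan(p+[74,252,0],R,8); plan([503,-53,12],R,5,a)
```

```text
t 20.0 pos [ 429.9 -304.3  117.1] tz [ 0.001  0.    -1.   ] ty [ 0.366 -0.931 -0.   ] F [-0.2 -0.6 -1.5] gw 0.3 gf 88.6 j [-0.84  0.44  1.64  0.    1.06  0.36]
8 rows: [0.0201, -0.0259, 0.0] [-0.0, -0.0001, -0.0001] | step mm 33 deg 0.0
5 rows: [-0.0002, 0.0001, 0.021] [0.0, 0.0, 0.0] | step mm 21 deg 0.0
```

View pics/s4.png

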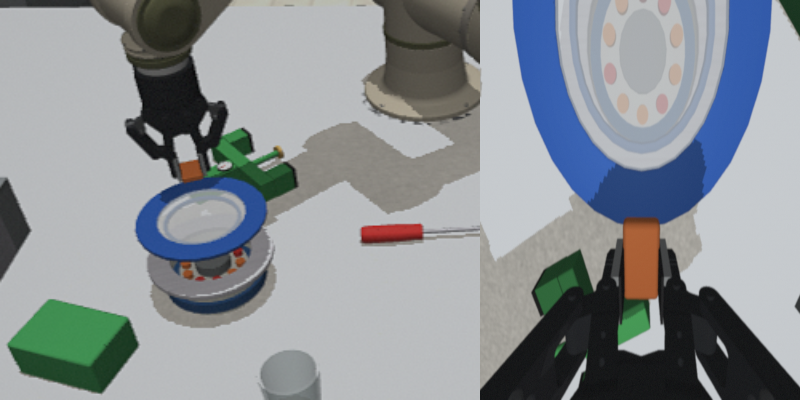

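The lid is lifted level, crop (200,215), and the tub with its grey hub is open below. I carry it to the spot where the gauge lay.

Request:
{"fn": "send_rows", "kwargs": {
  "targets": [
    [1, 0.0201, -0.0259, 0, 0, 0, 0],
    [1, 0.0201, -0.0259, 0, 0, 0, 0],
    [1, 0.0201, -0.0259, 0, 0, 0, 0],
    [1, 0.0201, -0.0259, 0, 0, 0, 0],
    [1, 0.0201, -0.0259, 0, 0, 0, 0],
    [1, 0.0201, -0.0259, 0, 0, 0, 0],
    [1, 0.0201, -0.0259, 0, 0, 0, 0],
    [1, 0.0201, -0.0259, 0, 0, 0, 0],
    [1, 0, 0, 0.02, 0, 0, 0],
    [1, 0, 0, 0.02, 0, 0, 0]
  ]
}}

```text
time_s: 21.35
eef_pos: [503.9, -52.2, 77.0]
ee_rot: [0.0, 0.982, 0.187, 0.001]
force: [-0.1, 0.0, -1.8]
grip_width: 0.301
grip_force: 88.8
```

Request:
{"fn": "send_rows", "kwargs": {
  "targets": [
    [1, 0, 0, 0.02, 0, 0, 0],
    [1, 0, 0, 0.02, 0, 0, 0],
    [1, 0, 0, 0.015, 0, 0, 0],
    [1, 0, 0, 0.008, 0, 0, 0],
    [1, 0, 0, 0.004, 0, 0, 0],
    [1, 0, 0, 0.002, 0, 0, 0],
    [1, 0, 0, 0.002, 0, 0, 0],
    [1, 0, 0, 0, 0, 0, 0],
    [1, 0, 0, 0, 0, 0, 0],
    [1, 0, 0, 0, 0, 0, 0]
  ]
}}

```text
time_s: 22.6
eef_pos: [503.9, -52.7, 6.5]
ee_rot: [0.0, 0.982, 0.186, 0.0]
force: [-0.9, -0.5, -2.0]
grip_width: 0.302
grip_force: 88.8
```

Run:
```python
from h import *
st()
```

```text
t 22.6 pos [503.9 -52.7   6.5] tz [ 0.001  0.    -1.   ] ty [ 0.366 -0.931  0.   ] F [-0.9 -0.5 -2. ] gw 0.302 gf 88.8 j [-0.34  0.57  1.78  0.    0.79  0.86]
```

Request:
{"fn": "send_rows", "kwargs": {
  "targets": [
    [1, 0, 0, 0.0015, 0, 0, 0],
    [1, 0, 0, 0.001, 0, 0, 0],
    [1, 0, 0, 0.001, 0, 0, 0],
    [1, 0, 0, 0, 0, 0, 0],
    [0.3, 0, 0, 0, 0, 0, 0],
    [-0.3, 0, 0, 0, 0, 0, 0],
    [-0.3, 0, 0, 0, 0, 0, 0],
    [-0.3, 0, 0, -0.01, 0, 0, 0],
    [-0.3, 0, 0, -0.04, 0, 0, 0],
    [-0.3, 0, 0, -0.05, 0, 0, 0]
  ]
}}

```text
time_s: 23.85
eef_pos: [503.3, -52.5, 104.2]
ee_rot: [-0.0, 0.982, 0.186, -0.0]
force: [1.3, 0.2, -0.5]
grip_width: 0.648
grip_force: 0.0
```

Run:
```python
from h import *
st()
R=R_of([0,1,-1],[1,0,0])
a=plan([536,150,235],R,10)
# grasp: base at TCP-offset as released
b=plan([535.5,170,212],R,2,a)
plan([535,258,124],R,6,b)
```

```text
t 23.85 pos [503.3 -52.5 104.2] tz [-0.     0.001 -1.   ] ty [ 0.366 -0.931 -0.001] F [ 1.3  0.2 -0.5] gw 0.648 gf 0.0 j [-0.34  0.41  1.72  0.    1.01  0.86]
10 rows: [0.0226, -0.0125, -0.0049] [0.0468, 0.0687, -0.1131] | step mm 26 deg 8.0
2 rows: [-0.0011, -0.0003, 0.0152] [0.0, 0.0, 0.0] | step mm 15 deg 0.0
6 rows: [-0.0, -0.0001, 0.0207] [0.0, 0.0, 0.0] | step mm 21 deg 0.0
```

Request:
{"fn": "send_rows", "kwargs": {
  "targets": [
    [-0.6, 0.0226, -0.0125, -0.0049, 0.0468, 0.0687, -0.1131],
    [-1, 0.0226, -0.0125, -0.0049, 0.0468, 0.0687, -0.1131],
    [-1, 0.0226, -0.0125, -0.0049, 0.0468, 0.0687, -0.1131],
    [-1, 0.0226, -0.0125, -0.0049, 0.0468, 0.0687, -0.1131],
    [-1, 0.0226, -0.0125, -0.0049, 0.0468, 0.0687, -0.1131],
    [-1, 0.0226, -0.0125, -0.0049, 0.0468, 0.0687, -0.1131],
    [-1, 0.0226, -0.0125, -0.0049, 0.0468, 0.0687, -0.1131],
    [-1, 0.0226, -0.0125, -0.0049, 0.0468, 0.0687, -0.1131],
    [-1, 0.0226, -0.0125, -0.0049, 0.0468, 0.0687, -0.1131],
    [-1, 0.0226, -0.0125, -0.0049, 0.0468, 0.0687, -0.1131]
  ]
}}

```text
time_s: 25.1
eef_pos: [536.1, 150.2, 234.5]
ee_rot: [-0.271, 0.651, 0.655, 0.272]
force: [-0.1, -0.3, -0.3]
grip_width: 1.002
grip_force: 0.0
```

Request:
{"fn": "send_rows", "kwargs": {
  "targets": [
    [-1, 0, 0, 0, 0, 0, 0],
    [-1, 0, 0, 0, 0, 0, 0],
    [-1, 0, 0, 0, 0, 0, 0],
    [-1, 0, 0, 0, 0, 0, 0],
    [-1, 0, 0, 0, 0, 0, 0],
    [-1, 0, 0, 0, 0, 0, 0],
    [-1, 0, 0, 0, 0, 0, 0],
    [-1, 0, 0, 0, 0, 0, 0],
    [-1, 0, 0, 0, 0, 0, 0],
    [-1, 0, 0, 0, 0, 0, 0]
  ]
}}

```text
time_s: 26.35
eef_pos: [536.6, 149.7, 233.2]
ee_rot: [-0.27, 0.653, 0.653, 0.271]
force: [-0.5, -0.2, 0.2]
grip_width: 1.0
grip_force: 0.0
```

Run:
```python
from h import *
st()
R=R_of([0,1,-1],[1,0,0])
b=plan([535.5,190,191.5],R,3)
plan([535,257.5,124],R,5,b)
t=ctrl.capture('top');w=ctrl.capture('wrist');s=ctrl.capture('scene')
def show(q,z,ps):
  for n,p in ps: print(q,n,[(round(d['score'],2),np.round(d['point']).tolist(),np.round(back(p,d['point'],z),1).tolist()) for d in ctrl.landmark_of(q,p)[:3]])
show('lid',0,(('t',t),('s',s)));show('gauge_base',15,(('w',w),('s',s)));show('tub_rim',60,(('t',t),('s',s)));show('holder_top',50,(('t',t),('s',s)))
hsv=cv2.cvtColor(t['img'],cv2.COLOR_RGB2HSV)
k=cv2.inRange(hsv,np.array([100,120,60]),np.array([120,255,255]));k[:, :300]=0;k[:,420:]=0;k[:180]=0;k[290:]=0
P=np.array([back(t,p[0],11)[:2] for p in cv2.findNonZero(k)],np.float32);print('lid',cv2.minEnclosingCircle(P))
cv2.imwrite('pics/t5.png',np.vstack([cv2.resize(t['img'][180:310,180:500],(640,260)),cv2.resize(s['img'][120:320],(640,200))])[:,:,::-1])
```

```text
t 26.35 pos [536.6 149.7 233.2] tz [ 0.     0.707 -0.707] ty [1.    0.    0.001] F [-0.5 -0.2  0.2] gw 1.0 gf 0.0 j [-0.28  0.41  1.56  0.75  1.47 -0.47]
3 rows: [-0.0003, -0.0004, 0.0193] [0.0001, 0.0002, 0.0002] | step mm 19 deg 0.0
5 rows: [0.0, -0.0001, 0.0191] [0.0, 0.0, 0.0] | step mm 19 deg 0.0
lid t [(0.38, [442.0, 240.0], [523.4, -271.7, 0.0])]
lid s [(0.96, [396.0, 191.0], [282.2, 216.3, 0.0]), (0.6, [297.0, 282.0], [603.3, -16.4, 0.0])]
gauge_base w [(0.66, [321.0, 271.0], [536.8, 251.7, 15.0])]
gauge_base s [(0.9, [215.0, 178.0], [247.6, -251.7, 15.0]), (0.86, [425.0, 257.0], [542.0, 257.3, 15.0])]
tub_rim t [(0.87, [442.0, 233.0], [529.6, -260.2, 60.0])]
tub_rim s [(0.73, [180.0, 234.0], [519.7, -271.6, 60.0]), (0.72, [425.0, 255.0], [580.9, 246.5, 60.0])]
holder_top t [(0.57, [226.0, 221.0], [555.1, 274.1, 50.0])]
holder_top s [(0.62, [180.0, 238.0], [520.8, -273.6, 50.0])]Traceback (most recent call last):
  File "<stdin>", line 12, in <module>
TypeError: 'NoneType' object is not iterable
```

Request:
{"fn": "send_rows", "kwargs": {
  "targets": [
    [-1, -0.0003, -0.0004, 0.0193, 0, 0, 0],
    [-1, -0.0003, -0.0004, 0.0193, 0, 0, 0],
    [-1, -0.0003, -0.0004, 0.0193, 0, 0, 0],
    [-1, 0, 0, 0.0191, 0, 0, 0],
    [-1, 0, 0, 0.0191, 0, 0, 0],
    [-1, 0, 0, 0.0191, 0, 0, 0],
    [-1, 0, 0, 0.0191, 0, 0, 0],
    [-1, 0, 0, 0.0191, 0, 0, 0],
    [-1, 0, 0, 0, 0, 0, 0],
    [-1, 0, 0, 0, 0, 0, 0]
  ],
  "squeeze": 60
}}

```text
time_s: 28.15
eef_pos: [535.7, 257.3, 124.4]
ee_rot: [-0.27, 0.653, 0.654, 0.271]
force: [-0.6, 0.1, 0.1]
grip_width: 1.002
grip_force: 0.0
```

Request:
{"fn": "send_rows", "kwargs": {
  "targets": [
    [0, 0, 0, 0, 0, 0, 0],
    [0.2, 0, 0, 0, 0, 0, 0],
    [1, 0, 0, 0, 0, 0, 0],
    [1, 0, 0, 0, 0, 0, 0],
    [1, 0, 0, 0, 0, 0, 0],
    [1, 0, 0, 0, 0, 0, 0],
    [1, 0, 0, 0, 0, 0, 0],
    [1, 0, 0, 0, 0, 0, 0],
    [1, 0, 0, 0, 0, 0, 0],
    [1, 0, 0, 0, 0, 0, 0]
  ]
}}

```text
time_s: 29.4
eef_pos: [535.4, 257.5, 124.2]
ee_rot: [-0.27, 0.653, 0.654, 0.271]
force: [-3.9, -1.2, 3.1]
grip_width: 0.342
grip_force: 64.0
```

Run:
```python
from h import *
st()
p,R=cur()
a=plan(p+[0,-60,100],R,5)
# final tool azimuth -> yaw of -100deg
az=np.radians(-5)
R2=R_of([np.cos(az),np.sin(az),-1],[np.sin(az),-np.cos(az),0])
b=plan([490,-60,260],R2,15,a)
```

```text
t 29.4 pos [535.4 257.5 124.2] tz [ 0.     0.707 -0.707] ty [1.    0.    0.001] F [-3.9 -1.2  3.1] gw 0.342 gf 64.0 j [-0.07  0.56  1.65  0.87  1.18 -0.53]
5 rows: [0.0056, 0.0, -0.0226] [0.0, 0.0, 0.0] | step mm 23 deg 0.0
15 rows: [-0.0098, 0.011, -0.0131] [-0.0781, -0.0, 0.0782] | step mm 20 deg 6.3
```

Request:
{"fn": "send_rows", "kwargs": {
  "targets": [
    [1, 0.0056, 0, -0.0226, 0, 0, 0],
    [1, 0.0056, 0, -0.0226, 0, 0, 0],
    [1, 0.0056, 0, -0.0226, 0, 0, 0],
    [1, 0.0056, 0, -0.0226, 0, 0, 0],
    [1, 0.0056, 0, -0.0226, 0, 0, 0],
    [1, -0.0098, 0.011, -0.0131, -0.0781, 0, 0.0782],
    [1, -0.0098, 0.011, -0.0131, -0.0781, 0, 0.0782],
    [1, -0.0098, 0.011, -0.0131, -0.0781, 0, 0.0782],
    [1, -0.0098, 0.011, -0.0131, -0.0781, 0, 0.0782],
    [1, -0.0098, 0.011, -0.0131, -0.0781, 0, 0.0782]
  ]
}}

```text
time_s: 30.65
eef_pos: [570.8, 106.6, 234.6]
ee_rot: [-0.186, 0.808, 0.449, 0.334]
force: [0.1, 0.3, -3.8]
grip_width: 0.343
grip_force: 63.2
```

Request:
{"fn": "send_rows", "kwargs": {
  "targets": [
    [1, -0.0098, 0.011, -0.0131, -0.0781, 0, 0.0782],
    [1, -0.0098, 0.011, -0.0131, -0.0781, 0, 0.0782],
    [1, -0.0098, 0.011, -0.0131, -0.0781, 0, 0.0782],
    [1, -0.0098, 0.011, -0.0131, -0.0781, 0, 0.0782],
    [1, -0.0098, 0.011, -0.0131, -0.0781, 0, 0.0782],
    [1, -0.0098, 0.011, -0.0131, -0.0781, 0, 0.0782],
    [1, -0.0098, 0.011, -0.0131, -0.0781, 0, 0.0782],
    [1, -0.0098, 0.011, -0.0131, -0.0781, 0, 0.0782],
    [1, -0.0098, 0.011, -0.0131, -0.0781, 0, 0.0782],
    [1, -0.0098, 0.011, -0.0131, -0.0781, 0, 0.0782]
  ]
}}

```text
time_s: 31.9
eef_pos: [488.5, -60.1, 258.0]
ee_rot: [0.017, 0.923, -0.042, 0.382]
force: [-0.0, -0.3, -4.0]
grip_width: 0.339
grip_force: 63.1
```

Run:
```python
from h import *
st()
t=ctrl.capture('top');s=ctrl.capture('scene')
def show(q,z,ps):
  for n,p in ps: print(q,n,[(round(d['score'],2),np.round(d['point'],1).tolist(),np.round(back(p,d['point'],z),1).tolist()) for d in ctrl.landmark_of(q,p)[:3]])
show('tub_rim',60,(('t',t),('s',s)));show('holder_top',50,(('t',t),('s',s)));show('lid',0,(('t',t),('s',s)))
cv2.imwrite('pics/t6.png',np.vstack([cv2.resize(t['img'][180:300,300:500],(600,360)),cv2.resize(s['img'][150:310],(600,150))])[:,:,::-1])
az=np.radians(-5);R2=R_of([np.cos(az),np.sin(az),-1],[np.sin(az),-np.cos(az),0])
a=plan([527,-266,235],R2,7);plan([527,-266,175],R2,8,a)
```

```text
t 31.9 pos [488.5 -60.1 258. ] tz [ 0.703 -0.063 -0.708] ty [-0.091 -0.996 -0.001] F [-0.  -0.3 -4. ] gw 0.339 gf 63.1 j [-0.52 -0.13  2.12  0.66  0.51  0.66]
tub_rim t [(0.71, [444.3, 230.4], [536.5, -265.8, 60.0])]
tub_rim s [(0.7, [181.2, 236.0], [524.9, -268.3, 60.0])]
holder_top t [(0.66, [444.5, 238.4], [518.4, -267.8, 50.0])]
holder_top s [(0.75, [425.7, 252.0], [562.0, 251.9, 50.0]), (0.57, [181.3, 238.5], [521.8, -270.8, 50.0])]
lid t [(0.84, [245.7, 332.6], [283.7, 221.1, 0.0]), (0.77, [341.0, 211.9], [594.4, -13.2, 0.0])]
lid s [(0.7, [397.8, 190.4], [281.4, 220.4, 0.0]), (0.59, [297.4, 278.6], [592.3, -16.7, 0.0])]
7 rows: [0.0032, 0.0289, 0.0079] [-0.0002, 0.0001, 0.0001] | step mm 30 deg 0.0
8 rows: [-0.0053, 0.0, 0.0053] [0.0, 0.0, 0.0] | step mm 7 deg 0.0
```

View pics/t6.png

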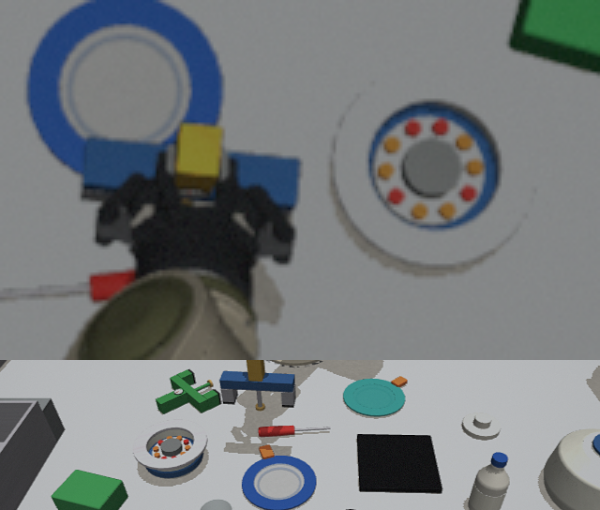

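Lid lies flat on the bench at crop (125,87). The tub is open with its hub at (432,167), which puts the centre at about (525.5,-266.5). I carry the gauge there.

Request:
{"fn": "send_rows", "kwargs": {
  "targets": [
    [1, 0.0032, 0.0289, 0.0079, 0, 0, 0],
    [1, 0.0032, 0.0289, 0.0079, 0, 0, 0],
    [1, 0.0032, 0.0289, 0.0079, 0, 0, 0],
    [1, 0.0032, 0.0289, 0.0079, 0, 0, 0],
    [1, 0.0032, 0.0289, 0.0079, 0, 0, 0],
    [1, 0.0032, 0.0289, 0.0079, 0, 0, 0],
    [1, 0.0032, 0.0289, 0.0079, 0, 0, 0],
    [1, 0, 0, 0, 0, 0, 0],
    [1, 0, 0, 0, 0, 0, 0],
    [1, 0, 0, 0, 0, 0, 0]
  ]
}}

```text
time_s: 33.55
eef_pos: [526.6, -265.3, 235.7]
ee_rot: [0.016, 0.923, -0.04, 0.382]
force: [0.3, 0.3, -2.7]
grip_width: 0.334
grip_force: 63.2
```

Run:
```python
from h import *
st()
t=ctrl.capture('top');s=ctrl.capture('scene')
def show(q,z,ps):
  for n,p in ps: print(q,n,[(round(d['score'],2),np.round(d['point'],1).tolist(),np.round(back(p,d['point'],z),1).tolist()) for d in ctrl.landmark_of(q,p)[:3]])
z=cur()[0][2]-109.2
show('gauge_base',z,(('t',t),('s',s)));show('gauge_stem',z+115,(('t',t),('s',s)));show('tub_rim',60,(('t',t),('s',s)))
az=np.radians(-5);R2=R_of([np.cos(az),np.sin(az),-1],[np.sin(az),-np.cos(az),0])
plan([527,-266.5,174],R2,9)
```

```text
t 33.55 pos [ 526.6 -265.3  235.7] tz [ 0.705 -0.061 -0.707] ty [-0.086 -0.996 -0.   ] F [ 0.3  0.3 -2.7] gw 0.334 gf 63.2 j [-0.9   0.17  1.87  0.9   0.71  0.16]
gauge_base t [(0.74, [449.6, 229.0], [526.1, -264.8, 126.6])]
gauge_base s [(0.84, [217.2, 175.5], [394.9, -203.0, 126.6]), (0.73, [177.8, 213.7], [530.5, -260.6, 126.6])]
gauge_stem t [(0.9, [458.6, 220.3], [521.2, -260.4, 241.6]), (0.56, [233.7, 232.6], [488.0, 223.7, 241.6])]
gauge_stem s [(0.79, [177.1, 196.8], [623.6, -216.2, 241.6]), (0.71, [164.9, 166.2], [527.4, -262.5, 241.6])]
tub_rim t []
tub_rim s [(0.71, [183.0, 234.5], [520.0, -265.5, 60.0])]
9 rows: [-0.0048, 0.0, 0.0049] [-0.0, -0.0, 0.0] | step mm 7 deg 0.0
```

Request:
{"fn": "send_rows", "kwargs": {
  "targets": [
    [1, -0.0048, 0.001, 0.0049, 0, 0, 0],
    [1, -0.0048, 0.001, 0.0049, 0, 0, 0],
    [1, -0.0048, 0, 0.0049, 0, 0, 0],
    [1, -0.0048, 0, 0.0049, 0, 0, 0],
    [1, -0.0048, 0, 0.0049, 0, 0, 0],
    [1, -0.0048, 0, 0.0049, 0, 0, 0],
    [1, -0.0048, 0, 0.0049, 0, 0, 0],
    [1, -0.0048, 0, 0.0049, 0, 0, 0],
    [1, -0.0035, 0, 0.0035, 0, 0, 0],
    [1, 0, 0, 0, 0, 0, 0]
  ]
}}

```text
time_s: 35.2
eef_pos: [527.0, -268.1, 175.6]
ee_rot: [0.016, 0.923, -0.04, 0.382]
force: [-0.2, 0.3, -2.8]
grip_width: 0.345
grip_force: 63.3
```

Run:
```python
from h import *
st()
```

```text
t 35.2 pos [ 527.  -268.1  175.6] tz [ 0.704 -0.061 -0.707] ty [-0.087 -0.996 -0.   ] F [-0.2  0.3 -2.8] gw 0.345 gf 63.3 j [-0.9   0.27  1.94  1.07  0.63 -0.05]
```

Request:
{"fn": "send_rows", "kwargs": {
  "targets": [
    [1, -0.0014, 0, 0.0014, 0, 0, 0],
    [1, -0.0007, 0, 0.0007, 0, 0, 0],
    [1, -0.0007, 0, 0.0007, 0, 0, 0],
    [1, 0, 0, 0, 0, 0, 0],
    [1, 0, 0, 0, 0, 0, 0],
    [1, 0, 0, 0, 0, 0, 0],
    [1, 0, 0, 0, 0, 0, 0],
    [1, 0, 0, 0, 0, 0, 0],
    [1, 0, 0, 0, 0, 0, 0],
    [1, 0, 0, 0, 0, 0, 0]
  ]
}}

```text
time_s: 36.45
eef_pos: [527.0, -268.2, 171.9]
ee_rot: [0.017, 0.923, -0.04, 0.382]
force: [0.6, -0.2, -1.4]
grip_width: 0.341
grip_force: 63.3
```

Request:
{"fn": "send_rows", "kwargs": {
  "targets": [
    [1, -0.0007, 0, 0.0007, 0, 0, 0],
    [1, 0, 0, 0, 0, 0, 0],
    [1, 0, 0, 0, 0, 0, 0],
    [1, 0, 0, 0, 0, 0, 0],
    [1, -0.0004, 0, 0.0004, 0, 0, 0],
    [1, 0, 0, 0, 0, 0, 0],
    [1, 0, 0, 0, 0, 0, 0],
    [1, 0, 0, 0, 0, 0, 0],
    [1, 0, 0, 0, 0, 0, 0],
    [1, 0, 0, 0, 0, 0, 0]
  ]
}}

```text
time_s: 37.7
eef_pos: [527.0, -268.2, 170.3]
ee_rot: [0.017, 0.923, -0.04, 0.382]
force: [-0.0, -0.2, -2.7]
grip_width: 0.341
grip_force: 63.2
```

Request:
{"fn": "send_rows", "kwargs": {
  "targets": [
    [1, -0.0007, 0, 0.0007, 0, 0, 0],
    [1, 0, 0, 0, 0, 0, 0],
    [1, 0, 0, 0, 0, 0, 0],
    [1, 0, 0, 0, 0, 0, 0],
    [1, 0, 0, 0, 0, 0, 0],
    [1, 0, 0, 0, 0, 0, 0],
    [1, 0, 0, 0, 0, 0, 0],
    [1, 0, 0, 0, 0, 0, 0],
    [1, 0, 0, 0, 0, 0, 0],
    [1, 0, 0, 0, 0, 0, 0]
  ]
}}

```text
time_s: 38.95
eef_pos: [527.0, -268.1, 169.3]
ee_rot: [0.017, 0.923, -0.04, 0.382]
force: [-0.2, -0.2, -3.5]
grip_width: 0.343
grip_force: 63.2
```

Run:
```python
from h import *
st()
t=ctrl.capture('top');s=ctrl.capture('scene')
def show(q,z,ps):
  for n,p in ps: print(q,n,[(round(d['score'],2),np.round(d['point'],1).tolist(),np.round(back(p,d['point'],z),1).tolist()) for d in ctrl.landmark_of(q,p)[:3]])
show('gauge_stem',175,(('t',t),('s',s)));show('gauge_base',60,(('s',s),('t',t)))
cv2.imwrite('pics/t7.png',np.hstack([cv2.resize(t['img'][190:280,400:490],(400,400)),cv2.resize(s['img'][150:290,120:260],(400,400))])[:,:,::-1])
```

```text
t 38.95 pos [ 527.  -268.1  169.3] tz [ 0.704 -0.061 -0.707] ty [-0.087 -0.996 -0.   ] F [-0.2 -0.2 -3.5] gw 0.343 gf 63.2 j [-0.9   0.28  1.94  1.1   0.62 -0.08]
gauge_stem t [(0.98, [453.4, 228.4], [517.4, -263.2, 175.0])]
gauge_stem s [(0.71, [169.4, 196.2], [534.7, -266.5, 175.0]), (0.69, [177.6, 198.4], [541.8, -248.3, 175.0])]
gauge_base s [(0.72, [215.4, 178.3], [312.1, -232.5, 60.0]), (0.63, [278.9, 244.7], [551.6, -55.0, 60.0])]
gauge_base t []
```

View pics/t7.png

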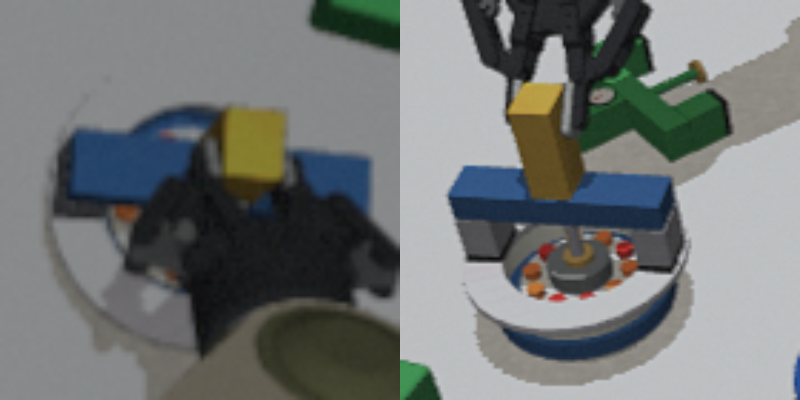

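Scene crop: the foot's brass disc (578,257) sits about the middle of the hub, with the legs just over the rim. I keep lowering.

Request:
{"fn": "send_rows", "kwargs": {
  "targets": [
    [1, -0.0007, 0, 0.0007, 0, 0, 0],
    [1, 0, 0, 0, 0, 0, 0],
    [1, 0, 0, 0, 0, 0, 0],
    [1, 0, 0, 0, 0, 0, 0],
    [1, 0, 0, 0, 0, 0, 0],
    [1, 0, 0, 0, 0, 0, 0],
    [1, 0, 0, 0, 0, 0, 0],
    [1, 0, 0, 0, 0, 0, 0],
    [1, 0, 0, 0, 0, 0, 0],
    [1, 0, 0, 0, 0, 0, 0]
  ]
}}

```text
time_s: 40.5
eef_pos: [527.3, -268.0, 169.1]
ee_rot: [0.017, 0.923, -0.04, 0.383]
force: [-2.8, 3.9, 5.9]
grip_width: 0.341
grip_force: 64.2
```

Request:
{"fn": "send_rows", "kwargs": {
  "targets": [
    [1, -0.0007, 0, 0.0007, 0, 0, 0],
    [1, 0, 0, 0, 0, 0, 0],
    [1, 0, 0, 0, 0, 0, 0],
    [1, 0, 0, 0, 0, 0, 0],
    [1, 0, 0, 0, 0, 0, 0],
    [1, 0, 0, 0, 0, 0, 0],
    [1, 0, 0, 0, 0, 0, 0],
    [1, 0, 0, 0, 0, 0, 0],
    [1, 0, 0, 0, 0, 0, 0],
    [1, 0, 0, 0, 0, 0, 0]
  ]
}}

```text
time_s: 41.75
eef_pos: [527.6, -267.9, 169.1]
ee_rot: [0.017, 0.922, -0.039, 0.384]
force: [-7.0, 6.6, 12.5]
grip_width: 0.335
grip_force: 65.1
```

Contact at 169.1 as computed, soles on the rim. I release and back out.

Request:
{"fn": "send_rows", "kwargs": {
  "targets": [
    [1, 0.0007, 0, -0.0007, 0, 0, 0],
    [1, 0, 0, 0, 0, 0, 0],
    [0, 0, 0, 0, 0, 0, 0],
    [-0.4, 0, 0, 0, 0, 0, 0],
    [-0.4, 0, 0, 0, 0, 0, 0],
    [-0.6, 0, 0, -0.005, 0, 0, 0],
    [-1, 0, 0, -0.02, 0, 0, 0],
    [-1, 0, 0, -0.03, 0, 0, 0],
    [-1, 0, 0, -0.03, 0, 0, 0],
    [-1, 0, 0, -0.03, 0, 0, 0]
  ]
}}

```text
time_s: 43.0
eef_pos: [445.1, -260.9, 250.4]
ee_rot: [0.017, 0.923, -0.04, 0.382]
force: [-0.1, -0.2, 0.5]
grip_width: 1.0
grip_force: 0.0
```

Run:
```python
from h import *
st()
t=ctrl.capture('top');s=ctrl.capture('scene');w=ctrl.capture('wrist')
def show(q,z,ps):
  for n,p in ps: print(q,n,[(round(d['score'],2),np.round(d['point'],1).tolist(),np.round(back(p,d['point'],z),1).tolist()) for d in ctrl.landmark_of(q,p)[:2]])
show('gauge_stem',175,(('w',w),('t',t),('s',s)));show('gauge_base',60,(('w',w),('s',s),('t',t)));show('tub_rim',60,(('w',w),('s',s),('t',t)));show('holder_top',50,(('w',w),('s',s)))
cv2.imwrite('pics/t8.png',np.hstack([cv2.resize(w['img'],(400,400)),cv2.resize(s['img'][170:310,120:330],(400,400))])[:,:,::-1])
```

```text
t 43.0 pos [ 445.1 -260.9  250.4] tz [ 0.704 -0.062 -0.707] ty [-0.087 -0.996  0.   ] F [-0.1 -0.2  0.5] gw 1.0 gf 0.0 j [-1.07  0.    2.02  0.9   0.85  0.05]
gauge_stem w [(0.84, [320.3, 224.3], [527.1, -267.9, 175.0]), (0.67, [320.7, 265.8], [495.8, -265.4, 175.0])]
gauge_stem t [(0.92, [450.9, 224.7], [525.9, -257.8, 175.0]), (0.59, [443.2, 237.6], [495.8, -239.6, 175.0])]
gauge_stem s [(0.76, [179.5, 195.3], [531.7, -246.9, 175.0]), (0.63, [170.5, 193.8], [526.8, -266.2, 175.0])]
gauge_base w [(0.89, [322.7, 280.9], [527.5, -270.1, 60.0])]
gauge_base s [(0.98, [216.5, 177.2], [307.5, -230.6, 60.0]), (0.7, [179.0, 238.1], [531.6, -271.5, 60.0])]
gauge_base t [(0.69, [445.1, 235.0], [525.0, -267.5, 60.0])]
tub_rim w []
tub_rim s [(0.69, [183.2, 236.6], [526.8, -263.5, 60.0])]
tub_rim t []
holder_top w [(0.75, [321.7, 284.4], [527.6, -269.2, 50.0]), (0.57, [99.7, 257.9], [576.2, -43.9, 50.0])]
holder_top s [(0.68, [98.6, 303.8], [708.5, -387.1, 50.0]), (0.66, [182.2, 238.8], [522.8, -268.6, 50.0])]
```

View pics/t8.png

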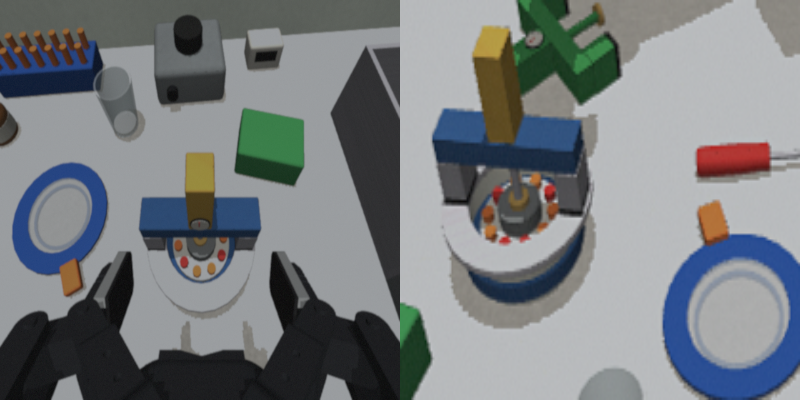

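The gauge stands free across the rim with its foot on the hub, and the lid lies flat at crop right (740,315). I hand in.

```bash
python3 -c "
from rig import ctrl
print(ctrl.finish_job())"
```

```text
the job is handed in; nothing more can be done
None
```

Job handed in: the gauge was zeroed upright on the plate, the lid laid flat on the bench, and the gauge left standing across the tub's rim with its foot on the hub. That is from the last pictures and force readings, as no verdict came back.

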